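# Load a keeper plate into the engraving holder

## Task

Get the steel keeper plate ready for engraving: draw the holder's sprung arm back by its red knob until it stays open, lay the plate flat on the seat, hard up against both the fixed edge and the end stop, without dropping or banging it, then swing the arm back over so that its spring clamps the plate there. Leave the other things on the bench where they are.

Things in the scene. Friction and masses are not known exactly. Their poses are not given: they have to be found in the camera images.
- plate_center (a point): Centre (half-way up) of the loose keeper plate: a bright flat steel bar 140 mm long (its y axis), 50 mm wide (x) and 12 mm thick (z), about 0.6 kg, with an 18 mm bolt hole 48 mm either side of the middle. Same either way round and either face up. It starts lying flat on the bench.
- plate: The keeper plate as a whole; origin in the middle of its underside, axes as for its centre point.
- holder: The engraving holder, bolted down: a blue base 160 mm (x) by 260 mm (y) by 16 mm thick with the seat, fixed edge, end stop and sprung arm on it. Origin on the bench under the base's middle, which is 5 mm in -x and 40 mm in -y from the seat point; x towards the fixed edge, y towards the end stop, z up.
- seat (a point): On the holder (same axes): where the centre of a seated plate lies, 28 mm above the bench, its long side along y. The plate rests on two bright strips, tops 22 mm above the bench, 24 mm wide in y, centred at y +50 and -50 mm from here, x -22 to +25. Between them the base is bare, 16 mm high, so that fingers reach 6 mm below the plate's underside at the middle of its long sides.
- fixed_edge (a point): Middle of the fixed edge's face, 25 mm in x from the seat point and 28 mm above the bench, same axes; the plate's long side goes against it. It is two dark blocks 15 mm thick in x, tops 30 mm above the bench (4 mm below a seated plate's top), at y 35 to 75 and -75 to -35 mm; the 70 mm gap between them leaves room for a finger.
- end_stop (a point): Middle of the end stop's face, 70 mm in y from the seat point and 28 mm above the bench, same axes; one end of the plate goes against it. A dark block 28 mm wide in x, 15 mm thick, top 30 mm above the bench.
- pivot (a point): On the vertical pivot axis of the sprung arm, 28 mm above the bench, at x +53, y -148 mm from the seat point. The hub stands 44 mm high. A brass spring strut behind the fixed edge (x 45 to 70, y -55 to -130 mm from the seat point, up to 38 mm high) pushes on the arm's tail.
- clamp_arm (a joint): Angle (rad) of the sprung curved arm, a 12 mm round bar 22 to 34 mm above the bench; grows anticlockwise from above as it is drawn back. 0: home, in the way of a plate. About 0.12: nose on the seated plate's corner, pushing it to edge and stop with 8 to 10 N. 0.42: dead centre. Past it the spring carries it to the open stop, 0.75, and holds it; pushed back past 0.42 it springs shut.
- knob (a point): Middle of the grip of the red knob at the tip of the arm: an upright cylinder 20 mm in diameter, from 37 to 78 mm above the bench (this point at 58 mm), 143 mm from the pivot axis. Moving it takes about 10 N at most. It goes with the arm on a circle about the pivot; its axes turn with the arm and are parallel to the holder's at joint 0.
- spray_can: Bystander: white and red spray can, 65 mm in diameter, 182 mm high; origin under its middle.
- piston: Bystander: aluminium hydraulic piston with blue and black seals, 88 mm in diameter, 55 mm high; origin under its middle.
- hammer: Bystander: hammer with a wooden handle, 280 mm long, lying along its x axis; origin under its middle.
- engraver: Bystander: black and orange cordless engraver, 180 mm long, 36 mm wide and high, lying along its x axis; origin on the bench under its body.
Not all that is in view belongs to the job. What is shaped like the plate but blue or purple is not meant.

How it is judged:
By the outcome, as a careful person would: the job done as asked, in the order asked, and still so for the second after the job is handed in, with the robot touching nothing.
It also fails if it takes over 67 s, if anything falls off the work surface, if the arm or the gripper's body presses on something with over 40 N, if the wrist force passes 120 N, or if a joint passes its speed limit or range.

## Robot

A 6-joint arm with a two-finger parallel gripper is mounted at the origin on the work surface. World frame = base frame: x ahead of the robot, y to its left, z up, the work surface at z = 0. Lengths are in mm, angles in rad, forces in N, time in s.
With the tool pointing down it reaches from about 275 to 750 mm from the base axis. Payload 10.2 kg.
Tool frame: the origin (TCP) lies at the very end of the fingers, on their centre line; the grasp point (between the pads) lies 19 mm behind it; z points along the fingers, y is the line along which they close (so a half turn about z gives the same grasp; the last joint's range is limited). The gripper opens to 85 mm and grips with 20 to 120 N. Pads are 22 mm wide; open, the fingers measure 114 mm over their backs; the gripper's body (76 mm by 85 mm) begins 54 mm behind the grasp point. The pads swing forward as they close: fully open they stand 13 mm farther back than shut.
Start: joints at [-1.354, 0.313, 1.498, -0, 1.331, -0.223], TCP at [223.512, -475.051, 231.294] pointing down, gripper open.
Joint ranges: [-2.94, 2.94], [-0.97, 2.17], [0.19, 2.56], [-1.23, 4.37], [0.02, 3.11], [-2.88, 2.88]. Speed limits (rad/s): [2.39, 2.39, 3.01, 3.14, 3.14, 3.14].

## Interface

Orientations are given as a unit quaternion [w, x, y, z].
In Python, from rig import ctrl gives the robot as it stands.
- The arm moves only by the tool step_arm, never from a script. Its argument "increments" is a list of rows, each a list of 3 entries, a list of its own where there are three numbers: the shift along the tool's x, y, z in cm, then the turn, a rotation vector about the tool's x, y, z in degrees, then the opening in per cent of the stroke, from 0 (shut) to 100 (fully open). A call has 1 to 8 rows; each row is the pose to reach, as a shift and turn from the pose commanded when the call began, along the tool's axes at that moment; what a row does not reach only later rows make up. A row lasts 1/8 s, in which the tool goes at most 62.5 mm and 10.7 degrees, less where a joint would pass 70% of its speed; a pose out of reach is approached as far as the arm can. A call with a gripper value outside its range is refused whole. The fingers move at their own pace and stop on an object; "squeeze" is the grip in N (left out, the last holds). Time passes only in rows, so rows that repeat a pose let the fingers close. It gives the time, the measured TCP pose, the force, the opening and the grip force at its end, in the units of the state.
- ctrl.sense(): the state, without advancing time (a new reading comes with each control period).
- ctrl.capture(name): name is "scene" or "top" or "wrist"; returns a dict with "img" (480x640x3 uint8, red, green, blue), "fx", "fy", "cx", "cy" (pixels), "extrinsics" (4x4, takes a point from camera to world coordinates). Camera axes: x right, y down, z forward; pixel columns grow to the right and rows downward; lengths in mm; the calibration is good to about 2 mm. A picture is of the moment at which its call begins. There is no depth.
- ctrl.finish_job(): hands the job in; it is judged then, once.
The state is a dict: "time_s": time; "joints": joint angles; "dq": joint speeds; "tau": joint torques, N m; "eef_pos": TCP position; "ee_rot": TCP orientation; "force": force on the tool from outside, world axes, zero at the start; "wrist_torque": the same for the moment, N m; "grip_width": opening from 0.0 (shut) to 1.0 (fully open); "grip_force": force on a finger pad.
Only numpy, scipy, OpenCV 4.12 (cv2) and the standard library are available. Lean on these libraries where they do the work, as an engineer would, in place of code of your own. Each camera call takes 0.05 s, during which the arm holds its last target. There are 200 camera calls.

## Working session

There is one attempt and no reset: what is moved stays moved. The work goes in short steps, Python scripts to look and compute and a tool call to move; the robot and the scene stay as the last step left them, time stands still between calls to the robot, and variables do not carry over. Pictures are saved under pics/ and viewed, at most 10 in all, crops included, and the job is handed in when it is done.

Besides the shell and the picture viewer there is one more tool, called after "Request:" in YAML: its name, and indented under it one key for each argument. step_arm: Moves the arm, as the interface text tells. Its arguments: {"type":"object","properties":{"increments":{"type":"array"},"squeeze":{"type":"number"}},"required":["increments"]}

```bash
mkdir -p pics; cat > h.py <<'E'
import numpy as np, cv2
from rig import ctrl
def snap(n,f=None):
    c=ctrl.capture(n); im=cv2.cvtColor(np.array(c["img"]),cv2.COLOR_RGB2BGR)
    if f: cv2.imwrite("pics/"+f,im)
    return c,im
def ray(c,u,v,z):
    E=np.array(c["extrinsics"]); d=E[:3,:3]@[(u-c["cx"])/c["fx"],(v-c["cy"])/c["fy"],1]
    return E[:3,3]+d*(z-E[2,3])/d[2]
def proj(c,p):
    E=np.linalg.inv(np.array(c["extrinsics"])); q=E[:3,:3]@p+E[:3,3]
    return c["fx"]*q[0]/q[2]+c["cx"],c["fy"]*q[1]/q[2]+c["cy"]
E
python3 - <<'E'
from h import *
for n in("top","scene"):
    c,im=snap(n,n+"1.png"); print(n,c["fx"],c["cx"],c["cy"],np.round(c["extrinsics"],4).tolist())
    np.savez("pics/"+n,**{k:c[k] for k in c})
print(ctrl.sense())
E
```

```text
top 446.01540845318647 317.8587381371491 246.5369501737673 [[-0.1117, -0.9712, 0.2106, 312.3247], [-0.9937, 0.1099, -0.02, 18.3033], [-0.0038, -0.2115, -0.9774, 1236.1772], [0.0, 0.0, 0.0, 1.0]]
scene 510.1429209882771 315.61528060511137 239.5046261449822 [[-0.828, 0.4571, -0.3248, 1000.9719], [0.5607, 0.6852, -0.465, 647.8003], [0.01, -0.5671, -0.8236, 1201.0542], [0.0, 0.0, 0.0, 1.0]]
{'time_s': 0.1, 'joints': array([-1.35441344e+00,  3.13354916e-01,  1.49837435e+00, -2.38125304e-05,
        1.33103504e+00, -2.23425507e-01]), 'dq': array([-0.00073715,  0.00032789, -0.00231583, -0.00071892, -0.0015381 ,
        0.0025097 ]), 'tau': array([ 2.59338136e-03, -4.12896717e+01, -2.60143858e+01, -1.96045553e-04,
        3.01730572e-03,  5.98692829e-07]), 'eef_pos': array([ 223.44443738, -474.80453391,  230.8073546 ]), 'ee_rot': array([-5.85862865e-04,  9.75917566e-01,  2.18138857e-01, -9.50108325e-06]), 'force': array([-0.07255634,  0.47612199,  0.31952438]), 'wrist_torque': array([0.03608611, 0.05504989, 0.03590053]), 'grip_force': 0.0, 'grip_width': 1.0042608200347674}
```

View pics/top1.png

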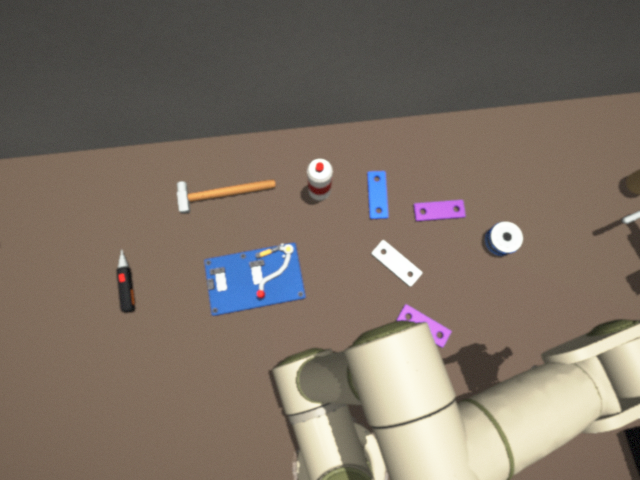

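View pics/scene1.png

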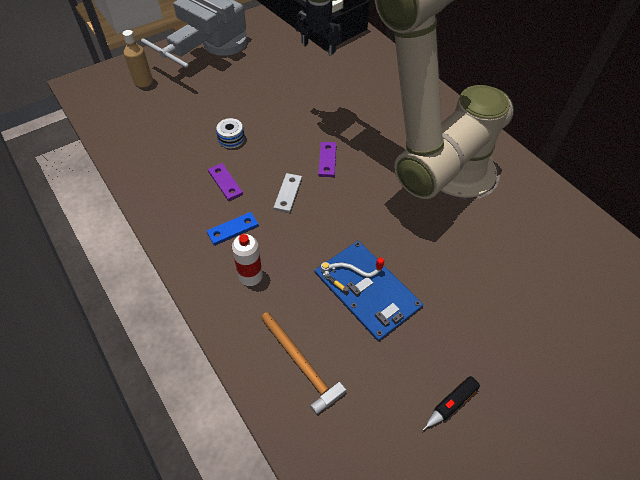

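Top view: the holder's blue base is around (255,278), with its knob at (261,295) and pivot at (288,249). The end stop is on the left and the fixed edge at the top. The white steel plate is at (397,263); the piston, blue and purple plates, can, hammer and engraver are all clear of the work. The scene view agrees.

```bash
cat > m.py <<'E'
from h import *
def load(n):
    c=dict(np.load(f"pics/{n}.npz")); return c,cv2.cvtColor(c["img"],cv2.COLOR_RGB2BGR)
def rect(c,mask,z,near):
    cs,_=cv2.findContours(mask,cv2.RETR_EXTERNAL,cv2.CHAIN_APPROX_NONE)
    cs=[k for k in cs if cv2.contourArea(k)>60]
    k=min(cs,key=lambda k:np.hypot(*(k.mean(0)[0]-near)))
    P=np.array([ray(c,*q[0],z)[:2] for q in k],np.float32)
    return cv2.minAreaRect(P)
for n,pb,pp,pk in(("top",(255,278),(397,263),(261,295)),("scene",(370,288),(289,193),(380,264))):
    c,im=load(n); hsv=cv2.cvtColor(im,cv2.COLOR_BGR2HSV)
    blue=cv2.inRange(hsv,(95,120,60),(122,255,255))
    blue=cv2.morphologyEx(blue,cv2.MORPH_CLOSE,np.ones((3,3)))
    print(n,"base",rect(c,blue,16,pb))
    print(n,"plate",rect(c,cv2.inRange(hsv,(0,0,130),(180,60,255)),12 if n=="top" else 10,pp))
    red=cv2.inRange(hsv,(0,150,90),(8,255,255))|cv2.inRange(hsv,(172,150,90),(180,255,255))
    cs,_=cv2.findContours(red,cv2.RETR_EXTERNAL,cv2.CHAIN_APPROX_NONE)
    k=min(cs,key=lambda k:np.hypot(*(k.mean(0)[0]-pk))); m=cv2.moments(k)
    print("knob",ray(c,m['m10']/m['m00'],m['m01']/m['m00'],60), cv2.contourArea(k))
E
python3 m.py
```

```text
top base ((506.23321533203125, 178.49700927734375), (157.76072692871094, 256.501708984375), 4.437249183654785)
top plate ((506.7473449707031, -219.6274871826172), (151.69357299804688, 61.17566680908203), 41.92250061035156)
knob [455.74016762 159.55707063  60.        ] 30.5
scene base ((506.1919860839844, 181.9058837890625), (160.8039093017578, 259.3465881347656), 4.433953762054443)
scene plate ((501.85235595703125, -220.28555297851562), (140.8143768310547, 50.0014533996582), 42.11873245239258)
knob [452.67950483 159.42092212  60.        ] 62.0
```

```bash
cat >> h.py <<'E'
def psi():
    w,x,y,z=ctrl.sense()["ee_rot"]; return np.degrees(2*np.arctan2(y,x))
def go(x,y,z,p):
    s=ctrl.sense(); e=s["eef_pos"]; a=psi(); t=np.radians(a); d=np.array([x,y,z])-e
    print("at",np.round(e,1),"psi",round(a,1),"t",round(s["time_s"],1),"F",np.round(s["force"],1),"cm:",np.round([(d[0]*np.cos(t)+d[1]*np.sin(t))/10,(d[0]*np.sin(t)-d[1]*np.cos(t))/10,-d[2]/10],2),"turn z:",round(-((p-a+180)%360-180),1))
E
python3 -c "
from h import *
go(454.2,159.5,160,-34.8)"
```

```text
at [ 223.4 -474.8  230.8] psi 25.2 t 0.1 F [-0.1  0.5  0.3] cm: [ 47.89 -47.57   7.08] turn z: 60.0
```

Request:
step_arm:
  increments:
    - [[2,-2,0.3],[0,0,3],60]
    - [[6,-6,1],[0,0,9],60]
    - [[10,-10,1.5],[0,0,17],60]
    - [[14.2,-14,2],[0,0,24],60]
    - [[18.4,-18.2,2.7],[0,0,31],60]
    - [[22.6,-22.4,3.4],[0,0,38],60]
    - [[26.8,-26.6,4],[0,0,45],60]
    - [[31,-30.8,4.7],[0,0,50],60]

```text
time_s: 1.1
eef_pos: [373.2, -62.6, 184.2]
ee_rot: [0.0, 0.976, -0.217, 0.0]
force: [1.4, -0.2, 0.2]
grip_width: 0.601
grip_force: 0.0
```

```bash
python3 -c "
from h import *
go(454.2,159.5,160,-34.8)"
```

```text
at [373.2 -62.6 184.2] psi -25.0 t 1.1 F [ 1.4 -0.2  0.2] cm: [ -2.05 -23.55   2.42] turn z: 9.8
```

Request:
step_arm:
  increments:
    - [[-0.4,-4.5,0.5],[0,0,3],60]
    - [[-0.8,-9,1],[0,0,6],60]
    - [[-1.2,-13.5,1.5],[0,0,9],60]
    - [[-1.6,-18,2],[0,0,10],60]
    - [[-1.9,-21.5,2.3],[0,0,10],60]
    - [[-2.05,-23.5,2.4],[0,0,10],60]
    - [[-2.05,-23.5,2.4],[0,0,10],60]
    - [[-2.05,-23.5,2.4],[0,0,10],60]

```text
time_s: 2.1
eef_pos: [452.5, 157.0, 160.2]
ee_rot: [0.0, 0.954, -0.299, -0.0]
force: [1.2, -0.3, 0.3]
grip_width: 0.599
grip_force: 0.0
```

```bash
python3 - <<'E'
from h import *
go(454.2,159.5,160,-34.8)
c,im=snap("wrist","w1.png"); print(np.round(c["extrinsics"],3).tolist(),c["fx"],c["cx"],c["cy"])
hsv=cv2.cvtColor(im,cv2.COLOR_BGR2HSV)
red=cv2.inRange(hsv,(0,150,90),(8,255,255))|cv2.inRange(hsv,(172,150,90),(180,255,255))
n,l,st,ce=cv2.connectedComponentsWithStats(red)
for i in range(1,n):
    if st[i,4]>200: print(st[i],ce[i],ray(c,*ce[i],58),ray(c,*ce[i],78))
E
```

```text
at [452.5 157.  160.2] psi -34.8 t 2.1 F [ 1.2 -0.3  0.3] cm: [-0.01 -0.3   0.02] turn z: -0.0
[[-0.571, -0.79, -0.224, 509.339], [-0.821, 0.549, 0.155, 117.419], [0.0, 0.273, -0.962, 302.805], [0.0, 0.0, 0.0, 1.0]] 349.9123757040595 316.04294819521306 237.1248083496972
[298 219  28  35 773] [311.65588616 236.18240621] [454.6847561  159.18535597  58.        ] [459.14991261 155.77317422  78.        ]
```

View pics/w1.png

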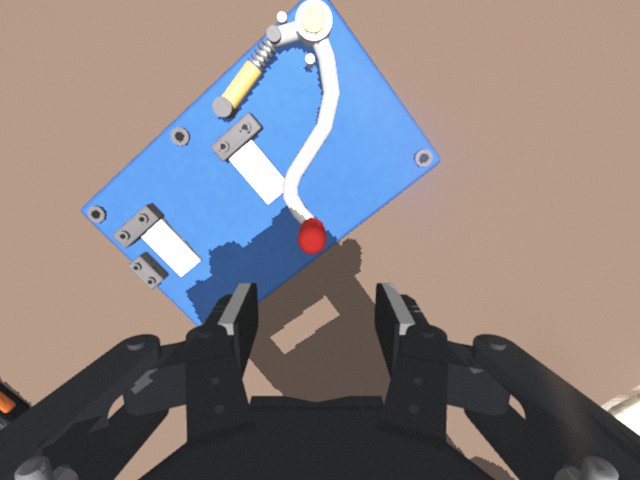

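The wrist view shows the red knob at (312,236), midway between the fingers, and the arm bar curving up to the hub at (314,18). It agrees with the earlier estimate, so I'm descending.

Request:
step_arm:
  increments:
    - [[0,-0.3,1.5],[0,0,0],60]
    - [[0,-0.3,3.5],[0,0,0],60]
    - [[0,-0.3,6],[0,0,0],60]
    - [[0,-0.3,8.5],[0,0,0],60]
    - [[0,-0.3,10.5],[0,0,0],60]
    - [[0,-0.3,11.5],[0,0,0],60]
    - [[0,-0.3,11.8],[0,0,0],60]
    - [[0,-0.3,11.8],[0,0,0],60]

```text
time_s: 3.15
eef_pos: [454.8, 160.0, 42.6]
ee_rot: [-0.0, 0.954, -0.299, 0.0]
force: [-0.9, 0.1, 0.9]
grip_width: 0.601
grip_force: 0.0
```

Request:
step_arm:
  increments:
    - [[0,0,0],[0,0,0],30]
    - [[0,0,0],[0,0,0],15]
    - [[0,0,0],[0,0,0],10]
    - [[0,0,0],[0,0,0],10]
    - [[0,0,0],[0,0,0],10]
  squeeze: 30

```text
time_s: 3.78
eef_pos: [454.3, 159.5, 42.8]
ee_rot: [0.001, 0.954, -0.299, -0.0]
force: [-4.2, -4.7, 5.6]
grip_width: 0.222
grip_force: 29.1
```

```bash
python3 - <<'E'
from h import *
go(454.2,159.5,42,-34.8)
e=ctrl.sense()["eef_pos"][:2]; 
P=np.array([572.4,77.3]); r=e-P; print(np.hypot(*r),np.degrees(np.arctan2(r[1],r[0])))
t=np.radians(psi()); u=np.array([np.cos(t),np.sin(t)]); v=np.array([np.sin(t),-np.cos(t)])
# knob start assumed at TCP; arc about P
for a in range(6,56,6):
    b=np.radians(a); R=np.array([[np.cos(b),-np.sin(b)],[np.sin(b),np.cos(b)]]); d=P+R@r-e
    print(a,np.round([d@u/10,d@v/10],2),-a)
E
```

```text
at [454.3 159.5  42.8] psi -34.8 t 3.8 F [-4.2 -4.7  5.6] cm: [-0.01  0.01  0.08] turn z: 0.0
143.83342018493224 145.16196179203348
6 [0.08 1.5 ] -6
12 [0.31 2.99] -12
18 [0.7  4.45] -18
24 [1.24 5.85] -24
30 [1.92 7.19] -30
36 [2.74 8.46] -36
42 [3.68 9.63] -42
48 [ 4.75 10.69] -48
54 [ 5.92 11.64] -54
```

Request:
step_arm:
  increments:
    - [[0.03,0.75,0],[0,0,-3],10]
    - [[0.14,2,0],[0,0,-8],10]
    - [[0.31,3,0],[0,0,-12],10]
    - [[0.5,3.7,0],[0,0,-15],10]
    - [[0.7,4.45,0],[0,0,-18],10]
    - [[0.96,5.15,0],[0,0,-21],10]
    - [[1.24,5.85,0],[0,0,-24],10]
    - [[1.24,5.85,0],[0,0,-24],10]

```text
time_s: 4.78
eef_pos: [430.6, 104.8, 42.8]
ee_rot: [-0.0, 0.996, -0.094, -0.001]
force: [-6.0, 0.8, 8.3]
grip_width: 0.222
grip_force: 30.1
```

```bash
cat > arc.py <<'E'
from h import *
import sys
P=np.array([572.4,77.3]); e=ctrl.sense()["eef_pos"][:2]; r=e-P
a0=np.degrees(np.arctan2(r[1],r[0])); print("r",np.hypot(*r),"joint",a0-145.2,"psi",psi(),"F",ctrl.sense()["force"])
t=np.radians(psi()); u=np.array([np.cos(t),np.sin(t)]); v=np.array([np.sin(t),-np.cos(t)])
for j in map(float,sys.argv[1:]):
    b=np.radians(145.2+j); d=P+143.5*np.array([np.cos(b),np.sin(b)])-e
    print(j,np.round([d@u/10,d@v/10],2),"turn",round(psi()+34.8-j,1))
E
python3 arc.py 28 32 36 40 42 42.7
```

```text
r 144.46784893738467 joint 23.823072921116136 psi -10.791916284921204 F [-6.00365111  0.82445246  8.330322  ]
28.0 [0.13 1.05] turn -4.0
32.0 [0.24 2.04] turn -8.0
36.0 [0.41 3.03] turn -12.0
40.0 [0.65 4.  ] turn -16.0
42.0 [0.8  4.48] turn -18.0
42.7 [0.85 4.65] turn -18.7
```

Request:
step_arm:
  increments:
    - [[0.13,1.05,0],[0,0,-4],10]
    - [[0.24,2.04,0],[0,0,-8],10]
    - [[0.41,3.03,0],[0,0,-12],10]
    - [[0.65,4,0],[0,0,-16],10]
    - [[0.8,4.5,0],[0,0,-18],10]
    - [[0.8,4.5,0],[0,0,-18],10]

```text
time_s: 5.52
eef_pos: [428.6, 58.3, 42.7]
ee_rot: [0.001, 0.998, 0.063, -0.003]
force: [-15.2, -8.3, 17.1]
grip_width: 0.227
grip_force: 31.0
```

Request:
step_arm:
  increments:
    - [[0,0,0],[0,0,0],25]
    - [[0,0,0],[0,0,0],50]
    - [[0,0,0],[0,0,0],60]
    - [[0,0,-0.6],[0,0,0],60]
    - [[0,0,-2.6],[0,0,0],60]
    - [[0,0,-6],[0,0,0],60]
    - [[0,0,-10],[0,0,0],60]
    - [[0,0,-13],[0,0,0],60]

```text
time_s: 6.52
eef_pos: [431.0, 59.3, 174.4]
ee_rot: [0.0, 0.998, 0.063, 0.001]
force: [0.4, -0.6, -0.6]
grip_width: 0.601
grip_force: 0.0
```

```bash
python3 - <<'E'
from h import *
for n in ("top",):
    c,im=snap(n); hsv=cv2.cvtColor(im,cv2.COLOR_BGR2HSV)
    red=cv2.inRange(hsv,(0,150,90),(8,255,255))|cv2.inRange(hsv,(172,150,90),(180,255,255))
    k,l,st,ce=cv2.connectedComponentsWithStats(red)
    for i in range(1,k):
        if st[i,4]>10: print(n,st[i],ray(c,*ce[i],60))
c,im=snap("wrist"); hsv=cv2.cvtColor(im,cv2.COLOR_BGR2HSV)
red=cv2.inRange(hsv,(0,150,90),(8,255,255))|cv2.inRange(hsv,(172,150,90),(180,255,255))
k,l,st,ce=cv2.connectedComponentsWithStats(red)
for i in range(1,k):
    if st[i,4]>200: print("w",st[i],ray(c,*ce[i],58))
go(504,-220,120,42)
E
```

```text
top [316 163   7   8  43] [793.45666562 -34.79130985  60.        ]
top [324 185   6   8  17] [727.8775105  -49.31347789  60.        ]
top [314 188  11   6  26] [724.43776707 -23.94366446  60.        ]
top [118 273   7  10  58] [541.20162686 524.17379562  60.        ]
w [306 219  26  33 679] [429.79781431  56.49354751  58.        ]
at [432.2  59.2 175.5] psi 7.2 t 6.6 F [-0.1 -0.5 -0.5] cm: [ 3.62 28.6   5.55] turn z: -34.8
```

The arm is holding open, with the knob measured at (430,56.5), about 0.75 rad. Next is the plate.

Request:
step_arm:
  increments:
    - [[0.3,2,0.2],[0,0,-3],90]
    - [[0.8,6,0.5],[0,0,-9],90]
    - [[1.4,11,1],[0,0,-16],90]
    - [[2,16,1.5],[0,0,-23],90]
    - [[2.7,21,2],[0,0,-30],90]
    - [[3.3,26,2.3],[0,0,-35],90]
    - [[3.6,28.6,2.5],[0,0,-35],90]
    - [[3.6,28.6,2.5],[0,0,-35],90]

```text
time_s: 7.62
eef_pos: [502.0, -221.1, 146.3]
ee_rot: [-0.001, 0.933, 0.359, -0.0]
force: [-0.2, 0.3, -0.7]
grip_width: 0.897
grip_force: 0.0
```

```bash
python3 - <<'E'
from h import *
c,im=snap("wrist","w2.png"); hsv=cv2.cvtColor(im,cv2.COLOR_BGR2HSV)
g=cv2.inRange(hsv,(0,0,150),(180,60,255))
k,l,st,ce=cv2.connectedComponentsWithStats(g)
for i in range(1,k):
    if st[i,4]>800:
        cs,_=cv2.findContours((l==i).astype(np.uint8),0,cv2.CHAIN_APPROX_NONE)
        P=np.array([ray(c,*q[0],12)[:2] for q in cs[0]],np.float32); print(st[i],cv2.minAreaRect(P))
go(504,-220,150,42)
E
```

```text
[  283     0   357   358 38857] ((618.9628295898438, -302.54461669921875), (254.3558349609375, 337.6465148925781), 31.575462341308594)
at [ 502.  -219.9  146.5] psi 42.1 t 7.7 F [-0.5  1.1  0.2] cm: [ 0.15  0.14 -0.35] turn z: 0.1
```

View pics/w2.png

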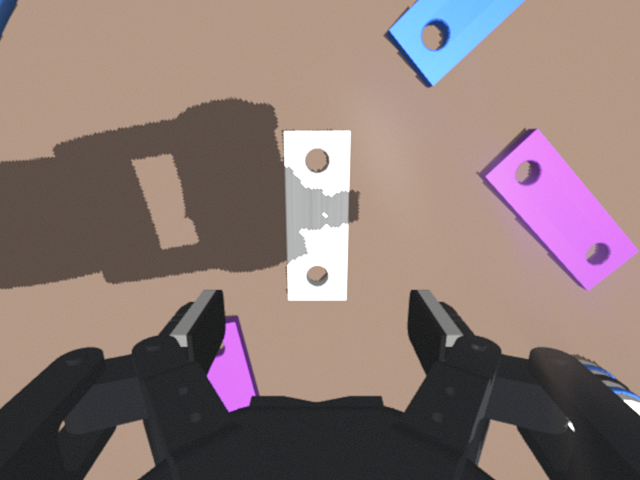

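The plate's top-face corners are at about (284,130), (350,130), (347,300) and (288,300), square to the gripper. The purple plate's corner is at (235,318), left and below.

```bash
python3 - <<'E'
from h import *
c,im=snap("wrist")
Q=[ray(c,*q,12) for q in((284,130),(350,130),(347,300),(288,300))]
m=np.mean(Q,0); print(np.round(Q,1),m)
for a,b in((0,3),(1,2)):
    d=Q[a]-Q[b]; print(np.hypot(*d[:2]),np.degrees(np.arctan2(d[1],d[0])))
go(m[0],m[1],0,42)
# purple corner distance
p=ray(c,235,318,12)-m; t=np.radians(42); print(p[0]*np.cos(t)+p[1]*np.sin(t),p[0]*np.sin(t)-p[1]*np.cos(t))
E
```

```text
[[ 541.1 -151.6   12. ]
 [ 574.6 -188.7   12. ]
 [ 470.9 -284.1   12. ]
 [ 436.5 -246.2   12. ]] [ 505.77093787 -217.66557699   12.        ]
141.04385347401043 42.1480141393143
140.99831977371133 42.623672209629305
at [ 502.  -219.3  146.8] psi 42.2 t 7.7 F [0.3 0.7 0.8] cm: [ 0.39  0.13 14.68] turn z: 0.2
-88.1573092923247 -72.15504722860717
```

Request:
step_arm:
  increments:
    - [[0.1,0,2],[0,0,0],90]
    - [[0.2,0.1,5],[0,0,0],90]
    - [[0.3,0.1,8],[0,0,0],90]
    - [[0.3,0.1,11],[0,0,0],90]
    - [[0.3,0.1,12.8],[0,0,0],90]
    - [[0.3,0.1,13.4],[0,0,0],90]
    - [[0.3,0.1,13.6],[0,0,0],90]
    - [[0.3,0.1,13.6],[0,0,0],90]

```text
time_s: 8.72
eef_pos: [505.6, -219.0, 12.0]
ee_rot: [0.001, 0.933, 0.36, 0.0]
force: [0.4, 0.2, -0.7]
grip_width: 0.901
grip_force: 0.0
```

```bash
python3 -c "
from h import *
go(505,-218,1,42)"
```

```text
at [ 505.6 -219.    12. ] psi 42.2 t 8.7 F [ 0.4  0.2 -0.7] cm: [ 0.02 -0.11  1.1 ] turn z: 0.2
```

Request:
step_arm:
  increments:
    - [[0,0,0.4],[0,0,0],75]
    - [[0,0,0.9],[0,0,0],68]
    - [[0,0,1],[0,0,0],66]
    - [[0,0,1],[0,0,0],58]
    - [[0,0,1],[0,0,0],50]
    - [[0,0,1],[0,0,0],50]
    - [[0,0,1],[0,0,0],50]
  squeeze: 50

```text
time_s: 9.6
eef_pos: [505.3, -218.9, 1.6]
ee_rot: [0.0, 0.933, 0.36, 0.0]
force: [-1.8, 0.0, 4.8]
grip_width: 0.565
grip_force: 52.9
```

Request:
step_arm:
  increments:
    - [[0,0,-0.3],[0,0,0],50]
    - [[0,0,-1.2],[0,0,0],50]
    - [[0,0,-3],[0,0,0],50]
    - [[0,0,-5.5],[0,0,0],50]
    - [[0,0,-8],[0,0,0],50]
    - [[0,0,-10],[0,0,0],50]
    - [[0,0,-10.5],[0,0,0],50]
    - [[0,0,-10.5],[0,0,0],50]
  squeeze: 60

```text
time_s: 10.6
eef_pos: [505.1, -218.7, 106.4]
ee_rot: [0.0, 0.933, 0.36, 0.0]
force: [-0.1, 0.0, -5.5]
grip_width: 0.56
grip_force: 63.2
```

```bash
python3 - <<'E'
from h import *
s=ctrl.sense(); print(s["grip_width"],s["grip_force"],s["force"])
c,im=snap("wrist","w3.png")
go(505,213,107,94.4)
E
```

```text
0.5601978519147991 63.17941904067993 [-0.11639433  0.01765321 -5.51468213]
at [ 504.9 -218.5  105.8] psi 42.2 t 10.7 F [-1.   0.8 -5.4] cm: [ 28.99 -31.96  -0.12] turn z: -52.2
```

View pics/w3.png

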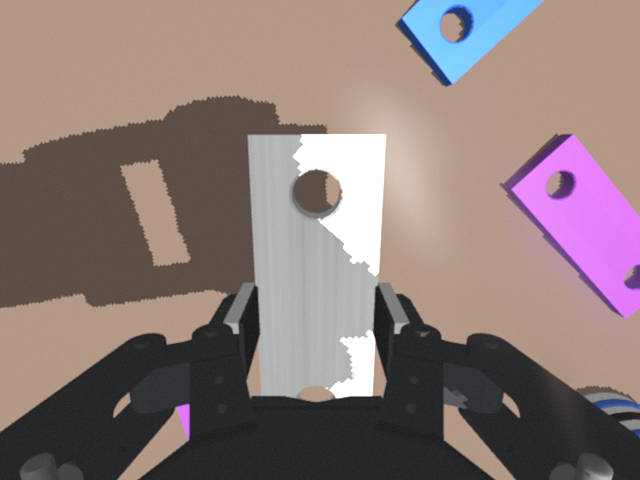

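Plate held square: far edge at row 134, columns 249–386. I'm carrying it across to just short of the seat.

Request:
step_arm:
  increments:
    - [[1.3,-1.4,0],[0,0,-2],50]
    - [[4,-4.4,0],[0,0,-7],50]
    - [[7.2,-8,0],[0,0,-13],50]
    - [[10.4,-11.5,0],[0,0,-19],50]
    - [[13.6,-15,0],[0,0,-25],50]
    - [[16.8,-18.5,0],[0,0,-31],50]
    - [[20,-22,0],[0,0,-37],50]
    - [[23,-25.4,0],[0,0,-43],50]

```text
time_s: 11.65
eef_pos: [503.9, 126.3, 105.8]
ee_rot: [-0.0, 0.734, 0.679, -0.0]
force: [0.6, 0.5, -5.9]
grip_width: 0.562
grip_force: 63.2
```

```bash
python3 -c "
from h import *
go(505,213,106,94.4)"
```

```text
at [503.9 126.3 105.8] psi 85.5 t 11.7 F [ 0.6  0.5 -5.9] cm: [ 8.65 -0.57 -0.02] turn z: -8.9
```

Request:
step_arm:
  increments:
    - [[2,-0.1,0],[0,0,-3],50]
    - [[4.5,-0.3,0],[0,0,-6],50]
    - [[6.8,-0.4,0],[0,0,-9],50]
    - [[8.2,-0.5,0],[0,0,-9],50]
    - [[8.6,-0.55,0],[0,0,-9],50]
    - [[8.6,-0.55,0],[0,0,-9],50]

```text
time_s: 12.4
eef_pos: [506.5, 209.9, 106.1]
ee_rot: [-0.0, 0.681, 0.732, -0.0]
force: [0.6, 0.2, -5.6]
grip_width: 0.564
grip_force: 63.2
```

```bash
python3 - <<'E'
from h import *
c,im=snap("wrist","w4.png")
s=ctrl.sense(); z=s["eef_pos"][2]+10.4
g=cv2.cvtColor(im,cv2.COLOR_BGR2GRAY)
R=np.radians(4.44); hx=np.array([np.cos(R),np.sin(R)]); hy=np.array([-np.sin(R),np.cos(R)]); S=np.array([508.1,220.8])
for q in((249,134),(386,134)):
    p=ray(c,*q,z)[:2]; print("plate far corner, holder axes from seat",(p-S)@hx,(p-S)@hy)
e=s["eef_pos"][:2]; print("tcp",(e-S)@hx,(e-S)@hy,psi())
for nm,p,zz in(("stop face L",(-14,70),30),("stop R",(14,70),30),("edge blk near y75",(25,75),30),("y35",(25,35),30),("seat",(0,0),22),("outer",(40,75),30)):
    w=S+p[0]*hx+p[1]*hy; print(nm,np.round(proj(c,np.array([*w,zz]))))
go(505,213,106,94.4)
E
```

```text
plate far corner, holder axes from seat -26.373813846663936 59.60488268626711
plate far corner, holder axes from seat 23.26460258436648 59.398899010923365
tcp -2.323358574270759 -11.069937933865559 94.16186771341403
stop face L [296. 117.]
stop R [343. 117.]
edge blk near y75 [362. 108.]
y35 [360. 177.]
seat [320. 228.]
outer [388. 108.]
at [506.6 209.6 106.2] psi 94.2 t 12.4 F [ 1.  -0.9 -4.8] cm: [ 0.35 -0.14  0.02] turn z: -0.2
```

View pics/w4.png

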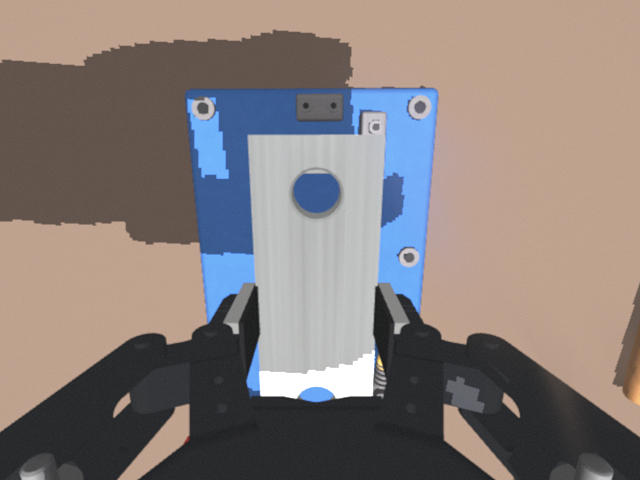

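The view fits the calibration: the stop face at row 119 (predicted 117) and the edge block's left side at column 361. The plate hangs about 10 mm short of the stop. Now I'll lower it with small clearances left.

Request:
step_arm:
  increments:
    - [[0.2,-0.1,0.8],[0,0,0],50]
    - [[0.5,-0.2,2.5],[0,0,0],50]
    - [[0.5,-0.2,4.5],[0,0,0],50]
    - [[0.5,-0.2,6],[0,0,0],50]
    - [[0.5,-0.2,7],[0,0,0],50]
    - [[0.5,-0.2,7.5],[0,0,0],50]
    - [[0.5,-0.2,7.7],[0,0,0],50]
    - [[0.5,-0.2,7.7],[0,0,0],50]

```text
time_s: 13.45
eef_pos: [504.5, 215.0, 29.6]
ee_rot: [0.0, 0.681, 0.733, 0.0]
force: [0.2, 0.2, -5.4]
grip_width: 0.565
grip_force: 63.2
```

Request:
step_arm:
  increments:
    - [[0,0,0.1],[0,0,0],50]
    - [[0,0,0.2],[0,0,0],50]
    - [[0,0,0.3],[0,0,0],50]
    - [[0,0,0.3],[0,0,0],50]
    - [[0,0,0.3],[0,0,0],50]

```text
time_s: 14.08
eef_pos: [504.4, 214.9, 26.3]
ee_rot: [0.0, 0.681, 0.733, 0.0]
force: [-0.2, 0.2, -5.0]
grip_width: 0.559
grip_force: 63.2
```

Request:
step_arm:
  increments:
    - [[0,0,0.05],[0,0,0],50]
    - [[0,0,0.1],[0,0,0],50]
    - [[0,0,0.15],[0,0,0],50]
    - [[0,0,0.2],[0,0,0],50]
    - [[0,0,0.2],[0,0,0],50]
    - [[0,0,0.2],[0,0,0],50]

```text
time_s: 14.82
eef_pos: [504.4, 214.9, 24.3]
ee_rot: [0.0, 0.681, 0.733, 0.0]
force: [-1.0, 0.2, -5.9]
grip_width: 0.56
grip_force: 63.2
```

Request:
step_arm:
  increments:
    - [[0,0,0.03],[0,0,0],50]
    - [[0,0,0.06],[0,0,0],50]
    - [[0,0,0.1],[0,0,0],50]
    - [[0,0,0.1],[0,0,0],50]

```text
time_s: 15.32
eef_pos: [504.4, 214.9, 23.6]
ee_rot: [0.0, 0.681, 0.733, 0.0]
force: [-2.6, -0.2, 1.8]
grip_width: 0.56
grip_force: 63.9
```

Touching down (about 7 N). Sliding gently towards the edge (tool y), then the stop (tool x).

Request:
step_arm:
  increments:
    - [[0,0.05,0],[0,0,0],50]
    - [[0,0.1,0],[0,0,0],50]
    - [[0,0.15,0],[0,0,0],50]
    - [[0,0.2,0],[0,0,0],50]
    - [[0,0.25,0],[0,0,0],50]
    - [[0,0.25,0],[0,0,0],50]

```text
time_s: 16.08
eef_pos: [506.1, 215.2, 23.6]
ee_rot: [-0.001, 0.681, 0.733, -0.001]
force: [-7.3, -0.9, 5.6]
grip_width: 0.566
grip_force: 64.4
```

Request:
step_arm:
  increments:
    - [[0.1,0,0],[0,0,0],50]
    - [[0.2,0,0],[0,0,0],50]
    - [[0.3,0,0],[0,0,0],50]
    - [[0.35,0,0],[0,0,0],50]
    - [[0.4,0,0],[0,0,0],50]
    - [[0.4,0,0],[0,0,0],50]

```text
time_s: 16.82
eef_pos: [507.1, 218.8, 23.6]
ee_rot: [0.001, 0.681, 0.733, 0.0]
force: [-0.2, -5.7, 2.5]
grip_width: 0.561
grip_force: 64.1
```

Request:
step_arm:
  increments:
    - [[0.05,0,0],[0,0,0],50]
    - [[0.1,0,0],[0,0,0],50]
    - [[0.15,0,0],[0,0,0],50]
    - [[0.15,0,0],[0,0,0],50]

```text
time_s: 17.32
eef_pos: [507.1, 219.0, 23.6]
ee_rot: [0.001, 0.681, 0.733, -0.001]
force: [0.4, -13.6, 4.5]
grip_width: 0.564
grip_force: 64.2
```

Request:
step_arm:
  increments:
    - [[0,0.05,0],[0,0,0],50]
    - [[0,0.1,0],[0,0,0],50]
    - [[0,0.1,0],[0,0,0],50]

```text
time_s: 17.7
eef_pos: [507.2, 219.1, 23.6]
ee_rot: [0.0, 0.681, 0.733, -0.002]
force: [-5.2, -14.2, 8.5]
grip_width: 0.561
grip_force: 64.6
```

Request:
step_arm:
  increments:
    - [[0,0.05,0],[0,0,0],50]
    - [[0,0.1,0],[0,0,0],50]
    - [[0,0.1,0],[0,0,0],50]

```text
time_s: 18.08
eef_pos: [507.2, 219.0, 23.6]
ee_rot: [-0.0, 0.68, 0.733, -0.003]
force: [-10.1, -15.0, 12.6]
grip_width: 0.563
grip_force: 65.1
```

```bash
python3 -c "
from h import *
s=ctrl.sense();print(s['wrist_torque']);go(508,221,24,94.4)"
```

```text
[-2.50449862  1.43199379 -0.02140247]
at [507.2 219.   23.6] psi 94.2 t 18.1 F [-10.1 -15.   12.6] cm: [ 0.19  0.09 -0.04] turn z: -0.2
```

Request:
step_arm:
  increments:
    - [[0,0,0],[0,0,0],60]
    - [[0,0,0],[0,0,0],64]
    - [[0,0,0],[0,0,0],66]
    - [[0,0.1,0],[0,0,0],66]
    - [[0,0.2,0],[0,0,0],66]
    - [[0,0.3,0],[0,0,0],66]
    - [[0,0.4,0],[0,0,0],66]
    - [[0,0.4,0],[0,0,0],66]

```text
time_s: 19.08
eef_pos: [510.7, 221.0, 23.1]
ee_rot: [-0.002, 0.681, 0.733, -0.002]
force: [-8.3, -0.4, 6.9]
grip_width: 0.663
grip_force: 4.5
```

```bash
python3 -c "
from h import *
s=ctrl.sense();print(s['wrist_torque']);go(508,221,24,94.4)"
```

```text
[-0.14741829  1.67975051  0.04160161]
at [510.7 221.   23.1] psi 94.2 t 19.1 F [-8.3 -0.4  6.9] cm: [ 0.02 -0.27 -0.09] turn z: -0.2
```

The finger presses the plate on the edge with 8 N and it doesn't give. Backing off and rising.

Request:
step_arm:
  increments:
    - [[0,-0.2,0],[0,0,0],72]
    - [[0,-0.35,0],[0,0,0],78]
    - [[0,-0.35,0],[0,0,0],80]
    - [[0,-0.35,-1],[0,0,0],80]
    - [[0,-0.35,-3],[0,0,0],80]
    - [[-1,-0.35,-6.5],[0,0,0],80]
    - [[-3,-0.35,-10],[0,0,0],80]
    - [[-4,-0.35,-12],[0,0,0],80]

```text
time_s: 20.08
eef_pos: [512.6, 180.2, 145.9]
ee_rot: [0.001, 0.681, 0.732, 0.001]
force: [0.6, 0.1, -0.5]
grip_width: 0.8
grip_force: 0.0
```

```bash
python3 - <<'E'
from h import *
c,im=snap("wrist","w5.png")
b=np.radians(188.2); K=np.array([572.4,77.3])+143.5*np.array([np.cos(b),np.sin(b)]); print(K)
go(K[0],K[1],130,8.2)
E
```

```text
[430.36711086  56.83274801]
at [513.6 179.6 147.8] psi 94.1 t 20.1 F [ 2.5 -1.1  2.4] cm: [-11.65  -9.19   1.78] turn z: 85.9
```

View pics/w5.png

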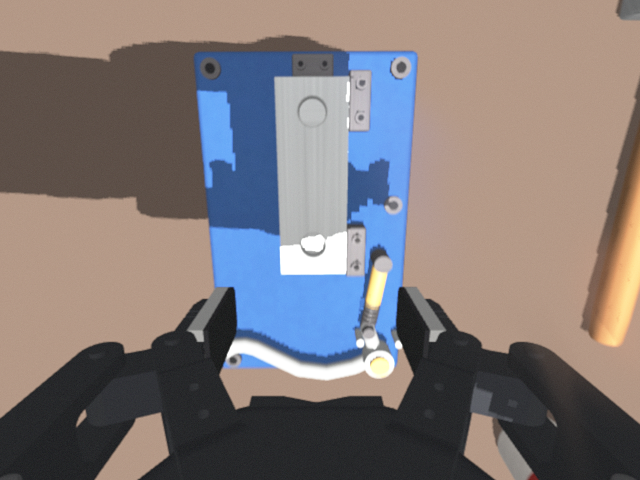

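The plate (277–347, rows 76–274) sits on the seat, near the stop at row 76, and the arm is open at the bottom. There is a light sliver at (349,90) by the upper edge block, so I'll zoom in on it.

```bash
python3 - <<'E'
from h import *
im=cv2.imread("pics/w5.png")[45:285,265:385]
a=cv2.resize(im[:120],None,fx=4,fy=4,interpolation=cv2.INTER_NEAREST);b=cv2.resize(im[120:],None,fx=4,fy=4,interpolation=cv2.INTER_NEAREST)
o=np.hstack([a,b])[:, :]; cv2.imwrite("pics/z5.png",cv2.resize(o,(800,400)))
E
```

```text
(no output)
```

View pics/z5.png

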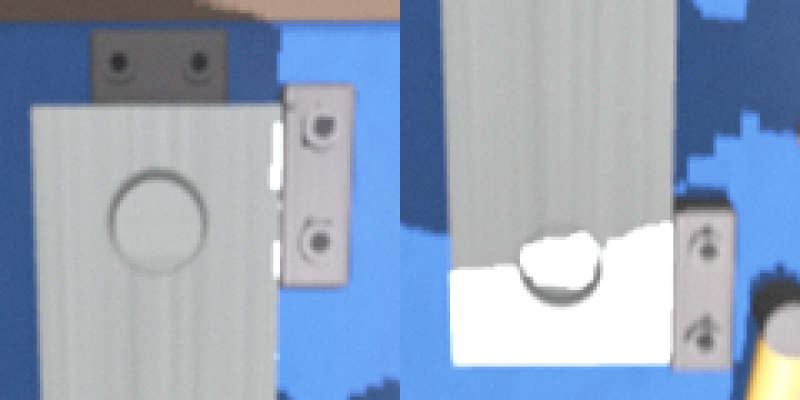

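The sliver is a sunlit strip on the plate itself (it continues past the block), and both blocks and the stop meet the plate. Going back to the knob.

Request:
step_arm:
  increments:
    - [[-0.5,-0.4,0],[0,0,5],60]
    - [[-2,-1.6,0.3],[0,0,15],60]
    - [[-4,-3.2,0.6],[0,0,25],60]
    - [[-6,-4.8,0.9],[0,0,35],60]
    - [[-8,-6.3,1.2],[0,0,45],60]
    - [[-10,-7.9,1.5],[0,0,55],60]
    - [[-11.2,-8.8,1.7],[0,0,65],60]
    - [[-11.6,-9.1,1.7],[0,0,75],60]

```text
time_s: 21.12
eef_pos: [429.2, 58.1, 126.2]
ee_rot: [-0.0, 0.987, 0.164, -0.0]
force: [0.9, -1.0, 0.4]
grip_width: 0.601
grip_force: 0.0
```

```bash
python3 - <<'E'
from h import *
go(430.4,56.8,42,8.2)
c,im=snap("wrist"); hsv=cv2.cvtColor(im,cv2.COLOR_BGR2HSV)
red=cv2.inRange(hsv,(0,150,90),(8,255,255))|cv2.inRange(hsv,(172,150,90),(180,255,255))
k,l,st,ce=cv2.connectedComponentsWithStats(red)
for i in range(1,k):
    if st[i,4]>200: print("w",st[i],ray(c,*ce[i],58))
E
```

```text
at [429.2  58.1 126.2] psi 18.8 t 21.1 F [ 0.9 -1.   0.4] cm: [0.07 0.16 8.42] turn z: 10.6
w [ 303  231   32   43 1080] [429.17039703  56.08187094  58.        ]
```

Request:
step_arm:
  increments:
    - [[0,0.1,0],[0,0,5],60]
    - [[0,0.15,1],[0,0,10.5],60]
    - [[0,0.15,3],[0,0,10.5],60]
    - [[0,0.15,5.5],[0,0,10.5],60]
    - [[0,0.15,7.3],[0,0,10.5],60]
    - [[0,0.15,8.1],[0,0,10.5],60]
    - [[0,0.15,8.3],[0,0,10.5],60]
    - [[0,0.15,8.3],[0,0,10.5],60]

```text
time_s: 22.18
eef_pos: [430.4, 57.1, 43.7]
ee_rot: [0.0, 0.997, 0.076, 0.0]
force: [-0.4, -0.1, 0.5]
grip_width: 0.601
grip_force: 0.0
```

Request:
step_arm:
  increments:
    - [[0,0,0],[0,0,0],35]
    - [[0,0,0],[0,0,0],20]
    - [[0,0,0],[0,0,0],10]
    - [[0,0,0],[0,0,0],10]
    - [[0,0,0],[0,0,0],10]
  squeeze: 30

```text
time_s: 22.8
eef_pos: [430.4, 56.7, 43.7]
ee_rot: [0.0, 0.997, 0.076, 0.0]
force: [-1.8, -5.5, 6.7]
grip_width: 0.225
grip_force: 29.4
```

```bash
python3 arc.py 40 36 32 28 24 21 18 15 12 10
```

```text
r 143.5162989363675 joint -316.94398027471175 psi 8.71133700314681 F [-1.84147464 -5.54080385  6.72786491]
40.0 [ 0.03 -0.76] turn 3.5
36.0 [ 0.12 -1.76] turn 7.5
32.0 [ 0.29 -2.75] turn 11.5
28.0 [ 0.52 -3.72] turn 15.5
24.0 [ 0.83 -4.68] turn 19.5
21.0 [ 1.09 -5.38] turn 22.5
18.0 [ 1.4  -6.07] turn 25.5
15.0 [ 1.74 -6.74] turn 28.5
12.0 [ 2.12 -7.39] turn 31.5
10.0 [ 2.39 -7.81] turn 33.5
```

Request:
step_arm:
  increments:
    - [[0.03,-0.76,0],[0,0,3.5],10]
    - [[0.12,-1.76,0],[0,0,7.5],10]
    - [[0.29,-2.75,0],[0,0,11.5],10]
    - [[0.52,-3.72,0],[0,0,15.5],10]
    - [[0.83,-4.68,0],[0,0,19.5],10]
    - [[1.09,-5.38,0],[0,0,22.5],10]
    - [[1.4,-6.07,0],[0,0,25.5],10]
    - [[1.4,-6.07,0],[0,0,25.5],10]

```text
time_s: 23.8
eef_pos: [436.2, 119.8, 43.8]
ee_rot: [-0.001, 0.989, -0.146, 0.002]
force: [5.4, 2.3, 0.2]
grip_width: 0.224
grip_force: 29.6
```

```bash
python3 arc.py 16 14 12 11 10 9 8 7
```

```text
r 142.72017941451185 joint 17.472249042870857 psi -16.819147130686463 F [5.3928434  2.25826856 0.16980992]
16.0 [-0.07 -0.37] turn 2.0
14.0 [-0.04 -0.87] turn 4.0
12.0 [-0.   -1.37] turn 6.0
11.0 [ 0.03 -1.62] turn 7.0
10.0 [ 0.06 -1.87] turn 8.0
9.0 [ 0.1  -2.11] turn 9.0
8.0 [ 0.14 -2.36] turn 10.0
7.0 [ 0.18 -2.61] turn 11.0
```

Request:
step_arm:
  increments:
    - [[0,-0.3,0],[0,0,1.5],10]
    - [[0,-0.7,0],[0,0,3],10]
    - [[0,-1.1,0],[0,0,4.5],10]
    - [[0,-1.4,0],[0,0,6],10]
    - [[0,-1.6,0],[0,0,7],10]
    - [[0.05,-1.8,0],[0,0,8],10]
    - [[0.05,-1.95,0],[0,0,8.5],10]
    - [[0.05,-1.95,0],[0,0,8.5],10]

```text
time_s: 24.8
eef_pos: [443.5, 138.0, 43.9]
ee_rot: [-0.001, 0.976, -0.219, 0.003]
force: [12.1, 2.1, -4.8]
grip_width: 0.227
grip_force: 29.5
```

```bash
python3 arc.py 9 8 7 6 5
```

```text
r 142.4987150516491 joint 9.574130945890062 psi -25.329738495436104 F [12.11339112  2.13597747 -4.80882035]
9.0 [-0.1  -0.14] turn 0.5
8.0 [-0.1  -0.39] turn 1.5
7.0 [-0.09 -0.64] turn 2.5
6.0 [-0.07 -0.89] turn 3.5
5.0 [-0.06 -1.14] turn 4.5
```

Request:
step_arm:
  increments:
    - [[-0.1,-0.1,0],[0,0,0.5],10]
    - [[-0.1,-0.2,0],[0,0,1],10]
    - [[-0.1,-0.3,0],[0,0,1.5],10]
    - [[-0.1,-0.4,0],[0,0,1.5],10]
    - [[-0.1,-0.5,0],[0,0,2],10]
    - [[-0.1,-0.5,0],[0,0,2],10]

```text
time_s: 25.55
eef_pos: [445.6, 142.5, 43.9]
ee_rot: [-0.001, 0.972, -0.237, 0.004]
force: [16.2, -2.0, -9.9]
grip_width: 0.226
grip_force: 29.9
```

```bash
python3 arc.py 8 7 6 5
```

```text
r 142.59448626145203 joint 7.610548511486741 psi -27.37399852592998 F [16.22818897 -2.0214119  -9.85964106]
8.0 [-0.09  0.1 ] turn -0.6
7.0 [-0.09 -0.15] turn 0.4
6.0 [-0.09 -0.4 ] turn 1.4
5.0 [-0.08 -0.65] turn 2.4
```

Request:
step_arm:
  increments:
    - [[0.1,-0.05,0],[0,0,0.3],10]
    - [[0.2,-0.1,0],[0,0,0.5],10]
    - [[0.2,-0.15,0],[0,0,0.7],10]
    - [[0.2,-0.2,0],[0,0,1],10]
    - [[0.2,-0.2,0],[0,0,1],10]

```text
time_s: 26.18
eef_pos: [446.5, 144.1, 43.8]
ee_rot: [-0.001, 0.97, -0.245, 0.002]
force: [7.3, 4.6, -2.1]
grip_width: 0.225
grip_force: 30.7
```

```bash
python3 arc.py 7 6 5
```

```text
r 142.54713819614884 joint 6.8608822597170445 psi -28.353525249781715 F [ 7.271371    4.62237539 -2.1281748 ]
7.0 [-0.09  0.04] turn -0.6
6.0 [-0.1  -0.21] turn 0.4
5.0 [-0.09 -0.47] turn 1.4
```

Request:
step_arm:
  increments:
    - [[0,-0.05,0],[0,0,0.2],10]
    - [[0,-0.1,0],[0,0,0.4],10]
    - [[0,-0.15,0],[0,0,0.6],10]
    - [[0,-0.2,0],[0,0,0.8],10]
    - [[0,-0.2,0],[0,0,0.8],10]

```text
time_s: 26.8
eef_pos: [447.1, 145.2, 43.8]
ee_rot: [-0.0, 0.968, -0.251, 0.002]
force: [6.3, -1.4, 0.6]
grip_width: 0.229
grip_force: 30.8
```

```bash
python3 arc.py 6 5
```

```text
r 142.56723461894697 joint 6.339003246193897 psi -29.122145321376678 F [ 6.26681961 -1.40484267  0.5540592 ]
6.0 [-0.09 -0.08] turn -0.3
5.0 [-0.09 -0.33] turn 0.7
```

The spring load has passed to the plate (the tangential pull fell from 7.5 to 2 N). Releasing the knob.

Request:
step_arm:
  increments:
    - [[0,0,0],[0,0,0],25]
    - [[0,0,0],[0,0,0],35]
    - [[0,0,0],[0,0,0],48]
    - [[0,0,0],[0,0,0],50]
    - [[0,0,-0.8],[0,0,0],50]
    - [[0,0,-3],[0,0,0],50]
    - [[0,0,-6.5],[0,0,0],50]
    - [[0,0,-10],[0,0,0],50]

```text
time_s: 27.8
eef_pos: [445.6, 145.3, 144.9]
ee_rot: [-0.0, 0.968, -0.251, 0.0]
force: [0.5, -0.1, 0.2]
grip_width: 0.504
grip_force: 0.0
```

Request:
step_arm:
  increments:
    - [[-1,0,-2],[0,0,0],50]
    - [[-2,0,-4],[0,0,0],50]
    - [[-3,0,-6],[0,0,0],50]
    - [[-3,0,-6],[0,0,0],50]
    - [[-3,0,-6],[0,0,0],50]

```text
time_s: 28.42
eef_pos: [419.5, 159.7, 202.8]
ee_rot: [0.0, 0.968, -0.251, -0.0]
force: [-0.8, 0.3, -0.4]
grip_width: 0.496
grip_force: 0.0
```

```bash
python3 - <<'E'
from h import *
c,im=snap("wrist","w6.png"); hsv=cv2.cvtColor(im,cv2.COLOR_BGR2HSV)
red=cv2.inRange(hsv,(0,150,90),(8,255,255))|cv2.inRange(hsv,(172,150,90),(180,255,255))
k,l,st,ce=cv2.connectedComponentsWithStats(red)
for i in range(1,k):
    if st[i,4]>150:
        p=ray(c,*ce[i],58); print(p,(np.degrees(np.arctan2(p[1]-77.3,p[0]-572.4))-145.2)*np.pi/180)
o=im[0:330,80:520]; cv2.imwrite("pics/w6c.png",cv2.resize(o,(800,600)))
E
```

```text
[446.65471131 146.11227802  58.        ] 0.10665635137274292
```

View pics/w6c.png

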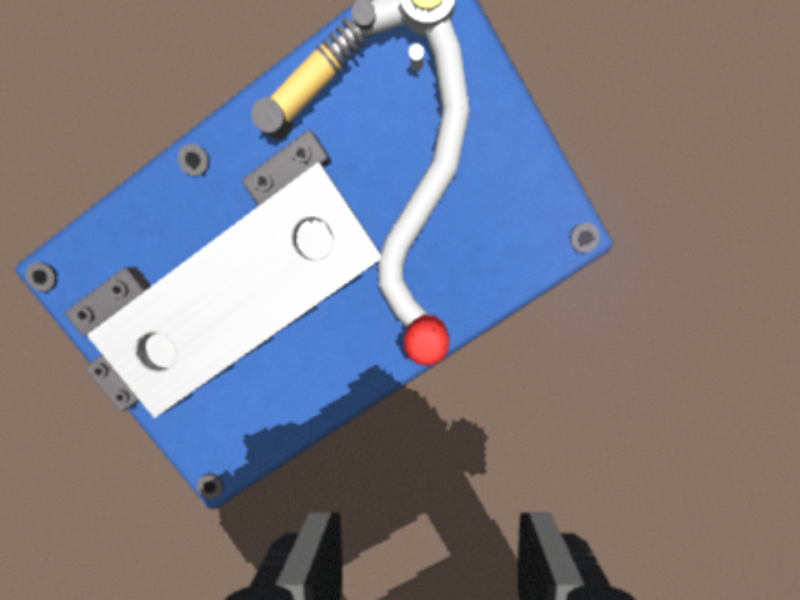

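The plate lies against both edge blocks and the stop. The arm's nose is on its free corner at (380,260) in the crop, at about 0.11–0.12 rad, and the robot is clear.

```bash
python3 -c "
from rig import ctrl
print(ctrl.finish_job())"
```

```text
the job is handed in; nothing more can be done
None
```

I handed the job in at about 28.5 s: the plate is flat on the seat against the fixed edge and the end stop, with the sprung arm closed on its corner. No result came back from the judging.

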